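# Exchange the mixed-up jars between the hob caddy and the breakfast tray

## Robot

A 6-joint arm with a two-finger parallel gripper is mounted at the origin on a cart in front of the work surface, level with it; the furniture and walls round the work are solid. World frame = base frame: x ahead of the robot, y to its left, z up, the work surface at z = 0. Lengths are in m, angles in rad, forces in N, time in s.
With the tool pointing down it reaches from about 0.275 to 0.75 m from the base axis. Payload 10.2 kg.
Tool frame: the origin (TCP) lies midway between the tips of the shut fingers; the grasp point (between the pads) lies 19 mm behind it; z points along the fingers, y is the line along which they close (so a half turn about z gives the same grasp; the last joint's range is limited). The gripper opens to 88 mm and grips with 3 to 60 N. Pads are 18 mm wide; open, the fingers measure 123 mm over their backs; the gripper's body (75 mm by 187 mm) begins 45 mm behind the grasp point.
Start: joints at [0.883, 0.313, 1.498, -0, 1.331, -0.223], TCP at [0.235, 0.469, 0.239] pointing down, gripper open.
Joint ranges: [-2.94, 2.94], [-0.97, 2.17], [0.19, 2.56], [-1.23, 4.37], [0.02, 3.11], [-2.88, 2.88]. Speed limits (rad/s): [2.39, 2.39, 3.01, 3.14, 3.14, 3.14].

## Interface

Orientations are given as a 3x3 rotation matrix whose columns are the frame's x, y, z axes.
In Python, from bench import readout, viewer, ticket gives the robot as it stands. The module is installed in compiled form; this text tells all that it offers.
- The arm moves only by the shell command python3 -m pendant 'ROWS' [FORCE]. ROWS is text: rows parted by semicolons, each of 7 numbers parted by spaces: the shift along the tool's x, y, z in m, then the turn, a rotation vector about the tool's x, y, z in degrees, then the opening, from 0 (shut) to 1 (fully open). A call has 1 to 12 rows; each row is the pose to reach, as a shift and turn from the pose commanded when the call began, along the tool's axes at that moment; what a row does not reach only later rows make up. A row lasts 1/8 s, in which the tool goes at most 62.5 mm and 10.7 degrees, less where a joint would pass 70% of its speed; a pose out of reach is approached as far as the arm can. A call with a gripper value outside its range is refused whole. The fingers move at their own pace and stop on an object; FORCE is the grip in N (left out, the last holds). Time passes only in rows, so rows that repeat a pose let the fingers close. It gives the time, the measured TCP pose, the force, the opening and the grip force at its end, in the units of the state.
- readout.get_obs(): the state, without advancing time (a new reading comes with each control period).
- viewer.read_camera(name): name is "side" or "top"; returns a dict with "image" (420x560x3 uint8, red, green, blue), "fovy" (degrees; the focal length in pixels is half the picture's height over the tangent of half this angle, whatever the lens; pixels are square), "cx", "cy" (the principal point, pixels), "rvec" (rotation vector, rad) and "tvec" (3), from world to camera coordinates, as OpenCV has them. Camera axes: x right, y down, z forward; pixel columns grow to the right and rows downward; lengths in m; the calibration is good to about 2 mm. A picture is of the moment at which its call begins. There is no depth.
- ticket.close_job(): hands the job in; it is judged then, once.
The state is a dict: "time_s": time; "qpos": joint angles; "joint_vel": joint speeds; "tau": joint torques, N m; "ee_pos": TCP position; "tcp_rot": TCP orientation; "contact_force": force on the tool from outside, world axes, zero at the start; "wrist_torque": the same for the moment, N m; "gripper_width": opening from 0.0 (shut) to 1.0 (fully open); "finger_force": force on a finger pad.
Only numpy, scipy, OpenCV 4.12 (cv2) and the standard library are available. Lean on these libraries where they do the work, as an engineer would, in place of code of your own. Each camera call takes 0.05 s, during which the arm holds its last target. There are 200 camera calls.

## Task

The hob caddy and the breakfast tray got mixed up: each holds one thing of its own and two of the other's. Put the pepper mill, salt shaker and spice jar all in the wooden hob caddy and the coffee, sugar and spread jars all in the white breakfast tray, one to a compartment, standing upright on its floor. Every compartment is full, so stand something on the chopping board for a while; set things down, do not drop them.

Things in the scene. Friction and masses are not known exactly. Their poses are not given: they have to be found in the camera images.
- hob_caddy: Hob caddy, for the cooking things: brown wood, 96 x 276 mm, a row of three compartments; each end board is taller (66 mm) and has a hand slot. Origin: centre of underside; x runs along the row. Compartments 84 mm square, centred at x = -90, 0, +90 mm, floor 8 mm up; side walls 30, dividers 24 mm high, all 6 mm thick. Fixed.
- breakfast_tray: Breakfast tray: white, cork floors, 96 x 276 mm, a row of three compartments; a steel wire loop stands on each end wall (to 63 mm high). Origin: centre of underside; x runs along the row. Compartments 84 mm square, centred at x = -90, 0, +90 mm, floor 8 mm up; side walls 30, dividers 24 mm high, all 6 mm thick. Fixed.
- board: Empty pale wooden chopping board beside or between them, 200 (x) x 110 (y) x 16 mm; origin at the centre of its underside, so its top is 16 mm above the origin. It does not move. A clear place to stand something for a while.
- pepper_mill: Cooking thing: tall turned pepper mill of brown wood, 150 mm tall; foot 58 mm across, round head 50 mm across between 109 and 139 mm above the foot (a good place to grip: 122 mm), small metal nut on top. Origin at the centre of its foot, z up. About 0.18 kg.
- salt_shaker: Cooking thing: salt shaker with clear glass body and grey domed top with holes, 44 mm across, 90 mm tall, body full width up to about 60 mm (grip at about 52 mm). Origin at the centre of its foot, z up. About 0.1 kg.
- spice_jar: Cooking thing: slim glass spice jar with a red screw cap, 45 mm across and 96 mm tall (grip at about 74 mm). Origin at the centre of its foot, z up. About 0.11 kg.
- coffee_jar: Breakfast thing: wide glass jar of dark coffee with a red lid, 67 mm across and 125 mm tall (grip at about 103 mm). Origin at the centre of its foot, z up. About 0.38 kg.
- sugar_jar: Breakfast thing: wide glass jar of white sugar with a dark brown lid, 67 mm across and 110 mm tall (grip at about 90 mm). Origin at the centre of its foot, z up. About 0.37 kg.
- spread_jar: Breakfast thing: squat glass jar of pale brown spread with a black lid, 63 mm across and 85 mm tall (grip at about 66 mm). Origin at the centre of its foot, z up. About 0.3 kg.
Mind the look-alikes: they are no part of the job. What is shaped like the spice_jar but yellow is not meant.

How it is judged:
At the end, for the whole second after the job is handed in: Pepper mill, salt shaker and spice jar stand in the hob caddy and coffee, sugar and spread jars in the breakfast tray: each foot on a compartment's floor (within 6 mm of its height), inside the row (centre within 30 mm of the row's middle line), upright within 0.1 rad and at rest (y of pepper_mill in the frame of hob_caddy between -0.03 and 0.03 m and x of pepper_mill in the frame of hob_caddy between -0.13 and 0.13 m and z of pepper_mill in the frame of hob_caddy between 0.003 and 0.014 m and angle between each of pepper_mill, salt_shaker, spice_jar, coffee_jar, sugar_jar, spread_jar's own z axis and vertical below 0.1 rad and linear speed of each of pepper_mill, salt_shaker, spice_jar, coffee_jar, sugar_jar, spread_jar below 0.02 m/s and y of salt_shaker in the frame of hob_caddy between -0.03 and 0.03 m and x of salt_shaker in the frame of hob_caddy between -0.13 and 0.13 m and z of salt_shaker in the frame of hob_caddy between 0.003 and 0.014 m and y of spice_jar in the frame of hob_caddy between -0.03 and 0.03 m and x of spice_jar in the frame of hob_caddy between -0.13 and 0.13 m and z of spice_jar in the frame of hob_caddy between 0.003 and 0.014 m and y of coffee_jar in the frame of breakfast_tray between -0.03 and 0.03 m and x of coffee_jar in the frame of breakfast_tray between -0.13 and 0.13 m and z of coffee_jar in the frame of breakfast_tray between 0.003 and 0.014 m and y of sugar_jar in the frame of breakfast_tray between -0.03 and 0.03 m and x of sugar_jar in the frame of breakfast_tray between -0.13 and 0.13 m and z of sugar_jar in the frame of breakfast_tray between 0.003 and 0.014 m and y of spread_jar in the frame of breakfast_tray between -0.03 and 0.03 m and x of spread_jar in the frame of breakfast_tray between -0.13 and 0.13 m and z of spread_jar in the frame of breakfast_tray between 0.003 and 0.014 m); the robot touches nothing.
It fails at once if One of the six things is dropped: it falls free, touching nothing, with its foot higher than 45 mm above the worktop ((contact force between pepper_mill and anything else below 0.02 N and height (world z) of pepper_mill above 0.045 m) or (contact force between salt_shaker and anything else below 0.02 N and height (world z) of salt_shaker above 0.045 m) or (contact force between spice_jar and anything else below 0.02 N and height (world z) of spice_jar above 0.045 m) or (contact force between coffee_jar and anything else below 0.02 N and height (world z) of coffee_jar above 0.045 m) or (contact force between sugar_jar and anything else below 0.02 N and height (world z) of sugar_jar above 0.045 m) or (contact force between spread_jar and anything else below 0.02 N and height (world z) of spread_jar above 0.045 m)).
It also fails if it takes over 112 s, if anything falls off the work surface, if the arm or the gripper's body presses on something with over 40 N, if the wrist force passes 120 N, or if a joint passes its speed limit or range.

## Working session

There is one attempt and no reset: what is moved stays moved. The work goes in short steps, Python scripts to look and compute and a shell command to move; the robot and the scene stay as the last step left them, time stands still between calls to the robot, and variables do not carry over. Pictures are saved under pics/ and viewed, at most 14 in all, crops included, and the job is handed in when it is done.

```bash
mkdir -p pics; cat > h.py <<'E'
import numpy as np, cv2
from bench import readout, viewer, ticket
def cam(n):
    c=viewer.read_camera(n); im=c["image"]; f=im.shape[0]/2/np.tan(np.radians(c["fovy"])/2)
    K=np.array([[f,0,c["cx"]],[0,f,c["cy"]],[0,0,1]]); return im,K,np.array(c["rvec"],float),np.array(c["tvec"],float)
def w(c,u,v,z):
    _,K,r,t=c; R=cv2.Rodrigues(r)[0]; d=R.T@np.linalg.solve(K,[u,v,1]); o=-R.T@t; return o+d*(z-o[2])/d[2]
def p(c,X): return cv2.projectPoints(np.array(X,float).reshape(-1,3),c[2],c[3],c[1],None)[0].reshape(-1,2)
def save(c,name,box=None,s=1):
    im=c[0][:,:,::-1]
    if box: im=im[box[1]:box[3],box[0]:box[2]]
    cv2.imwrite("pics/"+name,cv2.resize(im,None,fx=s,fy=s,interpolation=cv2.INTER_CUBIC))
E
python3 - <<'E'
from h import *
for n in("top","side"):
    c=cam(n); save(c,n+"0.png",None,1.4); print(n,c[1].round(1).tolist(),c[2],c[3],-cv2.Rodrigues(c[2])[0].T@c[3])
o=readout.get_obs(); print({k:np.round(v,3).tolist() for k,v in o.items()})
E
```

```text
top [[392.2, 0.0, 276.7], [0.0, 392.2, 206.8], [0.0, 0.0, 1.0]] [ 2.21594868 -2.15630857  0.10785038] [0.0128937  0.54525896 1.02213374] [0.45780002 0.04276394 1.06340084]
side [[525.7, 0.0, 289.0], [0.0, 525.7, 196.7], [0.0, 0.0, 1.0]] [ 0.38481727 -2.557364    1.50534198] [0.53550315 0.09726778 1.19499788] [0.22032865 1.1109707  0.66441249]
{'time_s': 0.1, 'qpos': [0.883, 0.313, 1.498, -0.0, 1.331, -0.223], 'joint_vel': [-0.0, -0.002, -0.001, -0.001, -0.002, 0.001], 'tau': [0.002, -40.282, -25.265, 0.07, 0.034, -0.0], 'ee_pos': [0.235, 0.469, 0.238], 'tcp_rot': [[-0.894, 0.448, -0.001], [0.448, 0.894, -0.001], [0.0, -0.001, -1.0]], 'contact_force': [-0.383, -0.189, -0.938], 'wrist_torque': [-0.012, -0.0, 0.009], 'finger_force': 0.0, 'gripper_width': 1.001}
```

View pics/top0.png

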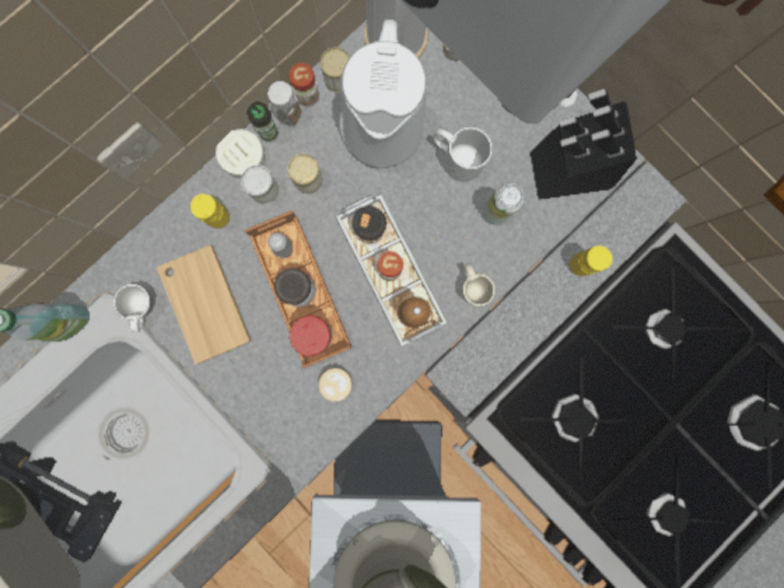

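View pics/side0.png

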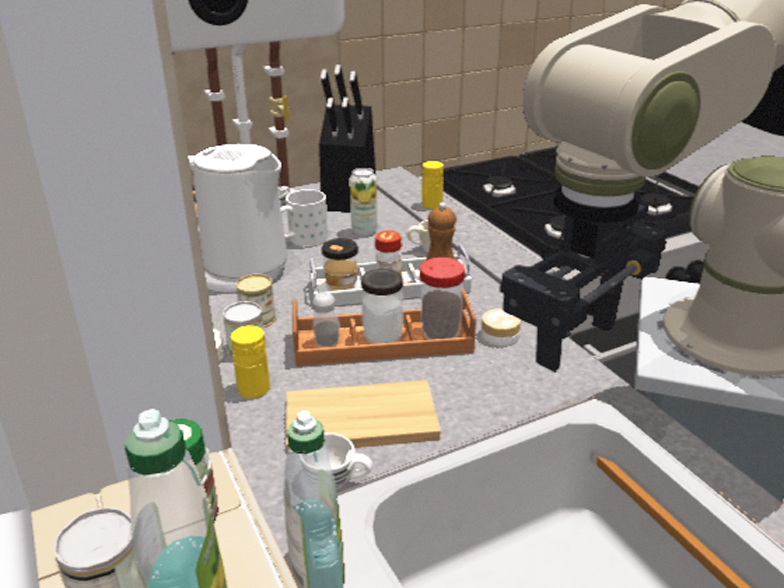

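Left caddy, far to near: salt (278,243), sugar with dark lid (293,285), coffee with red lid (310,335). White tray: spread (369,222), red cap (389,264), pepper mill (414,311). There are several candidates for the spice jar. The red cap at (389,264) sits in the tray and fits. Red (302,77) stands on the counter at the back, and the yellow jars at (207,207) and (598,258) are look-alikes. I'll confirm with an enlarged crop.

```bash
python3 - <<'E'
from h import *
c=cam("top"); save(c,"topc.png",(110,125,330,285),3.6)
c=cam("side"); save(c,"sidec.png",(195,135,355,265),5)
E
```

```text
(no output)
```

View pics/topc.png

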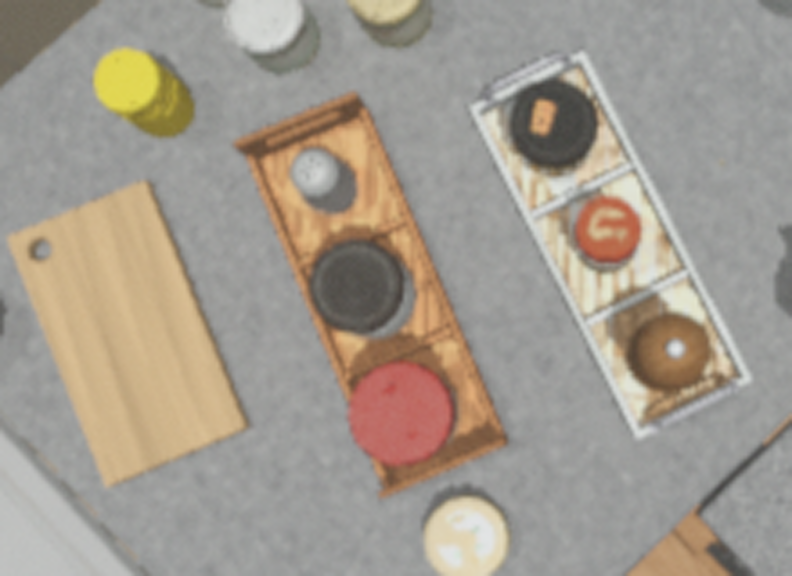

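View pics/sidec.png

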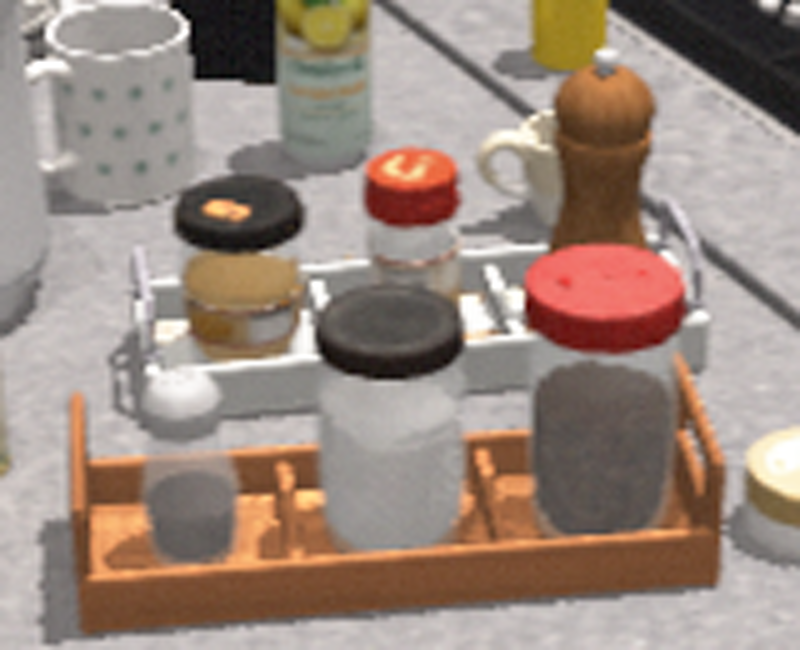

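Confirmed: the spice jar is the slim, red-capped jar in the tray's middle compartment, at crop (607,228). Now the metric positions.

```bash
python3 - <<'E'
from h import *
c=cam("top")
W=lambda x,y,z:w(c,110+(x+.5)/3.6-.5,125+(y+.5)/3.6-.5,z)[:2]
def box(n,pts,z):
    P=np.array([W(*q,z) for q in pts]); m=P.mean(0); a=(P[0]+P[1]-P[2]-P[3])/2; b=(P[0]+P[3]-P[1]-P[2])/2
    print(n,m.round(4),"L",np.linalg.norm(a).round(4),"W",np.linalg.norm(b).round(4),"ang",np.degrees(np.arctan2(a[1],a[0])).round(1),np.degrees(np.arctan2(b[1],b[0])).round(1)); 
    u=a/np.linalg.norm(a)
    return m,u
cad=box("caddy",[(236,146),(360,95),(506,440),(382,495)],.066)
tr=box("tray",[(470,105),(590,53),(750,380),(640,437)],.030)
box("board",[(8,237),(148,182),(246,427),(108,486)],.016)
for n,(m,u) in(("c",cad),("t",tr)):
    for k,s in((.09,"far"),(0,"mid"),(-.09,"near")): print(n,s,(m+k*u).round(4))
for n,x,y,z in(("salt",316,172,.098),("sugar",357,285,.118),("coffee",401,412,.133),("spread",553,122,.093),("spice",607,228,.104),("pepper",676,348,.158)):
    q=W(x,y,z); m,u=cad if n in("salt","sugar","coffee") else tr; d=q-m
    print(n,q.round(4),"r",np.hypot(*q).round(3),"row",(d@u).round(4),"lat",(d@[-u[1],u[0]]).round(4))
E
```

```text
caddy [0.5391 0.1919] L 0.2681 W 0.0948 ang 24.9 115.0
tray [0.584  0.0213] L 0.2727 W 0.094 ang 28.0 117.1
board [0.5086 0.3772] L 0.1985 W 0.1095 ang 24.6 114.2
c far [0.6207 0.2297]
c mid [0.5391 0.1919]
c near [0.4574 0.154 ]
t far [0.6635 0.0635]
t mid [0.584  0.0213]
t near [ 0.5045 -0.0209]
salt [0.6185 0.2278] r 0.659 row 0.0872 lat -0.0008
sugar [0.5395 0.1933] r 0.573 row 0.001 lat 0.0011
coffee [0.4555 0.1587] r 0.482 row -0.0897 lat 0.0051
spread [0.6594 0.0658] r 0.663 row 0.0875 lat 0.0039
spice [0.5847 0.0265] r 0.585 row 0.003 lat 0.0042
pepper [ 0.5012 -0.019 ] r 0.502 row -0.092 lat 0.0033
```

```bash
cat > go.py <<'E'
import sys
from h import *
o=readout.get_obs(); R=np.array(o["tcp_rot"]); P=np.array(o["ee_pos"]); yaw=np.degrees(np.arctan2(R[1,1],R[0,1]))
for a in sys.argv[1:]:
    x,y,z,t=map(float,a.split(",")); d=R.T@(np.array([x,y,z])-P); dy=(t-yaw+90)%180-90
    print(a,"->",d.round(4),"turn",round(-dy,1),"dist mm",round(1e3*np.linalg.norm(d)))
print("t",round(o["time_s"],2),"tcp",P.round(4),"yaw",yaw.round(2),"tilt",np.degrees(np.arccos(-R[2,2])).round(2),"w",round(o["gripper_width"],3),"ff",round(o["finger_force"],1),"F",np.round(o["contact_force"],1),"q6",round(o["qpos"][5],2))
E
python3 go.py .4555,.1587,.235,115 .4555,.1587,.16,115
```

```text
.4555,.1587,.235,115 -> [-0.3361 -0.1789  0.0035] turn -51.6 dist mm 381
.4555,.1587,.16,115 -> [-0.3361 -0.1788  0.0785] turn -51.6 dist mm 389
t 0.25 tcp [0.2353 0.4692 0.2385] yaw 63.37 tilt 0.03 w 1.001 ff 0.0 F [ 0.5  0.1 -0.7] q6 -0.22
```

```bash
python3 -m pendant '-0.045 -0.024 0 0 0 -7 1; -0.095 -0.05 0 0 0 -15 1; -0.145 -0.077 0 0 0 -24 1; -0.195 -0.104 0.002 0 0 -33 1; -0.245 -0.13 0.003 0 0 -42 1; -0.29 -0.154 0.003 0 0 -49 1; -0.32 -0.17 0.003 0 0 -51.6 1; -0.3361 -0.1789 0.003 0 0 -51.6 1; -0.3361 -0.1789 0.03 0 0 -51.6 1; -0.3361 -0.1789 0.06 0 0 -51.6 1; -0.3361 -0.1789 0.078 0 0 -51.6 1; -0.3361 -0.1789 0.078 0 0 -51.6 1' 25
python3 go.py .4555,.1587,.092,115
python3 - <<'E'
from h import *
c=cam("top"); save(c,"t1.png",(180,180,300,270),6)
E
```

```text
time_s: 1.75
ee_pos: [0.4548, 0.1592, 0.1599]
tcp_rot: [[-0.907, -0.422, -0.002], [-0.422, 0.907, -0.0], [0.002, 0.001, -1.0]]
contact_force: [-0.7, 0.1, 0.2]
gripper_width: 1.001
finger_force: 0.0
.4555,.1587,.092,115 -> [-0.0006 -0.0008  0.0679] turn -0.0 dist mm 68
t 1.75 tcp [0.4548 0.1592 0.1599] yaw 114.96 tilt 0.14 w 1.001 ff 0.0 F [-0.7  0.1  0.2] q6 -1.91
```

View pics/t1.png

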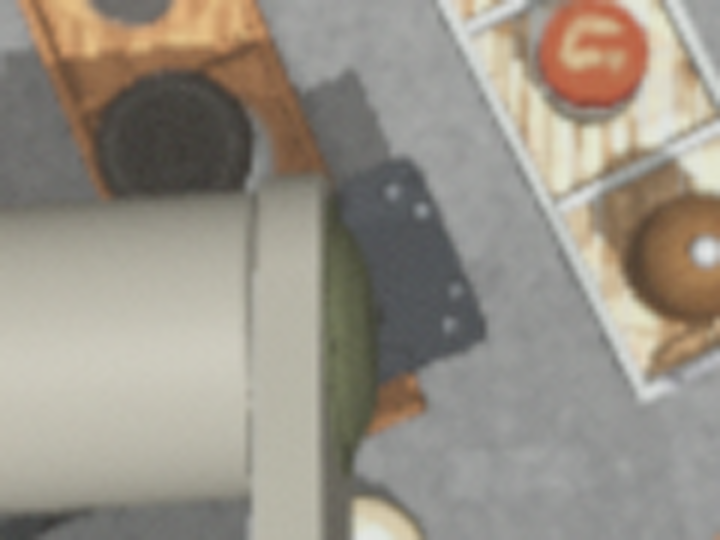

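The arm hides the jar, but the gripper is aligned across the row and clear of its neighbours, with the body edge at crop (400,160)–(480,330). I'll descend gently and grip.

```bash
python3 -m pendant '-0.0006 -0.0008 0.02 0 0 0 1; -0.0006 -0.0008 0.035 0 0 0 1; -0.0006 -0.0008 0.05 0 0 0 1; -0.0006 -0.0008 0.06 0 0 0 1; -0.0006 -0.0008 0.068 0 0 0 1; -0.0006 -0.0008 0.068 0 0 0 0.7; -0.0006 -0.0008 0.068 0 0 0 0.7; -0.0006 -0.0008 0.068 0 0 0 0.6; -0.0006 -0.0008 0.068 0 0 0 0.6; -0.0006 -0.0008 0.068 0 0 0 0.6' 25
python3 go.py .4555,.1587,.23,115 .5086,.3772,.23,114.5 .5086,.3772,.102,114.5
```

```text
time_s: 3.05
ee_pos: [0.4566, 0.1584, 0.093]
tcp_rot: [[-0.907, -0.422, 0.001], [-0.422, 0.907, 0.0], [-0.001, -0.0, -1.0]]
contact_force: [-1.1, 1.3, 2.1]
gripper_width: 0.736
finger_force: 24.9
.4555,.1587,.23,115 -> [ 0.0008  0.0008 -0.137 ] turn -0.0 dist mm 137
.5086,.3772,.23,114.5 -> [-0.1396  0.1764 -0.1369] turn 0.5 dist mm 263
.5086,.3772,.102,114.5 -> [-0.1395  0.1764 -0.0089] turn 0.5 dist mm 225
t 3.05 tcp [0.4566 0.1584 0.093 ] yaw 114.97 tilt 0.03 w 0.736 ff 24.9 F [-1.1  1.3  2.1] q6 -1.92
```

```bash
python3 -m pendant '0 0 -0.01 0 0 0 0.6; 0 0 -0.03 0 0 0 0.6; 0 0 -0.06 0 0 0 0.6; 0 0 -0.09 0 0 0 0.6; 0 0 -0.12 0 0 0 0.6; -0.01 0.015 -0.13 0 0 0 0.6; -0.035 0.045 -0.13 0 0 0 0.6; -0.065 0.08 -0.13 0 0 0 0.6; -0.095 0.12 -0.13 0 0 0 0.6; -0.12 0.152 -0.13 0 0 0 0.6; -0.135 0.17 -0.13 0 0 0 0.6; -0.1396 0.1764 -0.13 0 0 0 0.6'
python3 -m pendant '0 0 0.02 0 0 0 0.6; 0 0 0.05 0 0 0 0.6; 0 0 0.08 0 0 0 0.6; 0 0 0.1 0 0 0 0.6; 0 0 0.11 0 0 0 0.6; 0 0 0.114 0 0 0 0.6; 0 0 0.116 0 0 0 0.6; 0 0 0.116 0 0 0 0.6'
python3 go.py .5086,.3772,.101,114.5
```

```text
time_s: 4.55
ee_pos: [0.5083, 0.3778, 0.2223]
tcp_rot: [[-0.906, -0.423, -0.001], [-0.423, 0.906, -0.001], [0.001, -0.0, -1.0]]
contact_force: [0.4, -0.7, -3.2]
gripper_width: 0.739
finger_force: 24.5
time_s: 5.55
ee_pos: [0.5088, 0.3771, 0.1073]
tcp_rot: [[-0.907, -0.422, 0.001], [-0.422, 0.907, 0.0], [-0.001, -0.0, -1.0]]
contact_force: [0.3, 0.2, -3.5]
gripper_width: 0.735
finger_force: 24.5
.5086,.3772,.101,114.5 -> [0.0001 0.0001 0.0063] turn 0.5 dist mm 6
t 5.55 tcp [0.5088 0.3771 0.1073] yaw 114.97 tilt 0.05 w 0.735 ff 24.5 F [ 0.3  0.2 -3.5] q6 -1.55
```

```bash
python3 -m pendant '0 0 0.003 0 0 0 0.6; 0 0 0.005 0 0 0 0.6; 0 0 0.007 0 0 0 0.6; 0 0 0.007 0 0 0 0.6'
```

```text
time_s: 6.05
ee_pos: [0.5089, 0.3774, 0.101]
tcp_rot: [[-0.906, -0.422, 0.002], [-0.422, 0.906, 0.001], [-0.002, 0.0, -1.0]]
contact_force: [-2.4, -0.4, 4.8]
gripper_width: 0.735
finger_force: 25.1
```

Contact: the force went from −3.5 to +4.8 N. I'll release, back off, and go over the spice jar.

```bash
python3 -m pendant '0 0 0 0 0 0 0.8; 0 0 0 0 0 0 1; 0 0 0 0 0 0 1; 0 0 -0.02 0 0 0 1; 0 0 -0.05 0 0 0 1; 0 0 -0.09 0 0 0 1; 0 0 -0.13 0 0 0 1; 0 0 -0.13 0 0 0 1'
python3 go.py .5847,.0265,.23,117.5 .5847,.0265,.14,117.5
```

```text
time_s: 7.05
ee_pos: [0.5095, 0.3776, 0.2329]
tcp_rot: [[-0.907, -0.422, 0.005], [-0.422, 0.907, 0.003], [-0.006, 0.0, -1.0]]
contact_force: [-1.1, -0.5, -0.1]
gripper_width: 0.996
finger_force: 0.0
.5847,.0265,.23,117.5 -> [ 0.08   -0.35    0.0024] turn -2.5 dist mm 359
.5847,.0265,.14,117.5 -> [ 0.0805 -0.35    0.0924] turn -2.5 dist mm 371
t 7.05 tcp [0.5095 0.3776 0.2329] yaw 114.97 tilt 0.34 w 0.996 ff 0.0 F [-1.1 -0.5 -0.1] q6 -1.55
```

```bash
python3 -m pendant '0.01 -0.04 0 0 0 0 1; 0.02 -0.09 0 0 0 -1 1; 0.033 -0.145 0 0 0 -2 1; 0.045 -0.2 0 0 0 -2.5 1; 0.058 -0.255 0 0 0 -2.5 1; 0.07 -0.31 0 0 0 -2.5 1; 0.08 -0.35 0.002 0 0 -2.5 1; 0.08 -0.35 0.002 0 0 -2.5 1; 0.08 -0.35 0.04 0 0 -2.5 1; 0.08 -0.35 0.08 0 0 -2.5 1; 0.08 -0.35 0.1 0 0 -2.5 1; 0.08 -0.35 0.1 0 0 -2.5 1' 20
python3 go.py .5847,.0265,.063,117.5
python3 - <<'E'
from h import *
c=cam("side"); save(c,"s2.png",(130,120,390,315),3)
E
```

```text
time_s: 8.55
ee_pos: [0.5827, 0.0273, 0.128]
tcp_rot: [[-0.887, -0.462, -0.004], [-0.462, 0.887, 0.001], [0.003, 0.002, -1.0]]
contact_force: [-0.0, 0.4, 0.6]
gripper_width: 1.0
finger_force: 0.0
.5847,.0265,.063,117.5 -> [-0.0016 -0.0017  0.065 ] turn 0.0 dist mm 65
t 8.55 tcp [0.5827 0.0273 0.128 ] yaw 117.53 tilt 0.22 w 1.0 ff 0.0 F [-0.   0.4  0.6] q6 -2.21
```

View pics/s2.png

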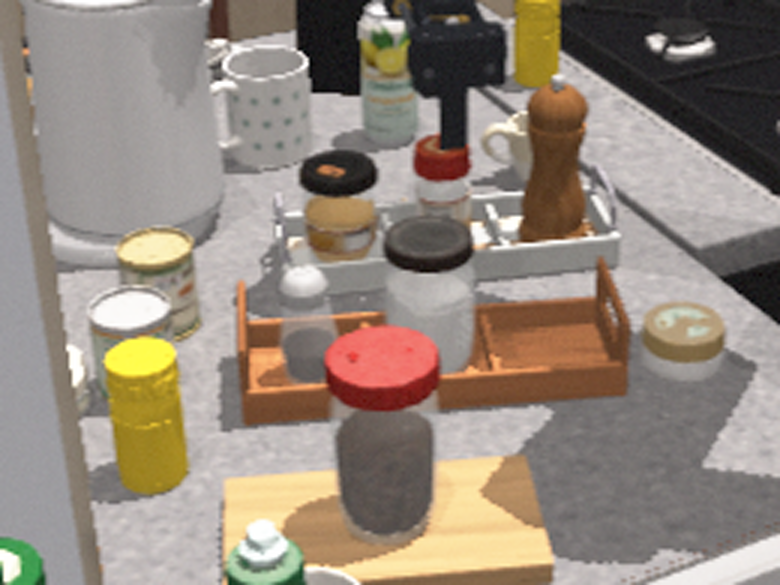

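Coffee stands on the board at (385,430), and the front finger at (453,120) is lined up with the spice cap at (441,155). Descend and grip.

```bash
python3 -m pendant '-0.0025 -0.0015 0.02 0 0 0 1; -0.0025 -0.0015 0.04 0 0 0 1; -0.0025 -0.0015 0.055 0 0 0 1; -0.0025 -0.0015 0.065 0 0 0 1; -0.0025 -0.0015 0.065 0 0 0 1; -0.0025 -0.0015 0.065 0 0 0 0.6; -0.0025 -0.0015 0.065 0 0 0 0.4; -0.0025 -0.0015 0.065 0 0 0 0.35; -0.0025 -0.0015 0.065 0 0 0 0.35; -0.0025 -0.0015 0.065 0 0 0 0.35; -0.0025 -0.0015 0.065 0 0 0 0.35' 20
python3 go.py .4574,.154,.23,115 .4574,.154,.063,115
```

```text
time_s: 9.98
ee_pos: [0.5867, 0.0258, 0.0647]
tcp_rot: [[-0.887, -0.461, -0.0], [-0.461, 0.887, 0.0], [0.0, 0.0, -1.0]]
contact_force: [-0.6, -0.3, -0.5]
gripper_width: 0.496
finger_force: 19.4
.4574,.154,.23,115 -> [ 0.0556  0.1733 -0.1653] turn 2.5 dist mm 246
.4574,.154,.063,115 -> [0.0556 0.1733 0.0017] turn 2.5 dist mm 182
t 9.97 tcp [0.5867 0.0258 0.0647] yaw 117.47 tilt 0.01 w 0.496 ff 19.4 F [-0.6 -0.3 -0.5] q6 -2.21
```

```bash
python3 -m pendant '0 0 -0.01 0 0 0 0.35; 0 0 -0.03 0 0 0 0.35; 0 0 -0.065 0 0 0 0.35; 0 0 -0.1 0 0 0 0.35; 0 0.005 -0.135 0 0 0 0.35; 0.007 0.025 -0.155 0 0 0 0.35; 0.02 0.06 -0.16 0 0 1 0.35; 0.033 0.1 -0.16 0 0 2 0.35; 0.044 0.137 -0.16 0 0 2.5 0.35; 0.053 0.163 -0.16 0 0 2.5 0.35; 0.0556 0.1733 -0.16 0 0 2.5 0.35; 0.0556 0.1733 -0.16 0 0 2.5 0.35'
python3 -m pendant '0 0 0.02 0 0 0 0.35; 0 0 0.055 0 0 0 0.35; 0 0 0.09 0 0 0 0.35; 0 0 0.12 0 0 0 0.35; 0 0 0.14 0 0 0 0.35; 0 0 0.15 0 0 0 0.35; 0 0 0.153 0 0 0 0.35; 0 0 0.153 0 0 0 0.35'
python3 go.py .4574,.154,.0637,115
```

```text
time_s: 11.48
ee_pos: [0.4577, 0.154, 0.2251]
tcp_rot: [[-0.906, -0.423, 0.001], [-0.423, 0.906, -0.0], [-0.001, -0.0, -1.0]]
contact_force: [-0.6, 0.1, -0.6]
gripper_width: 0.498
finger_force: 19.4
time_s: 12.48
ee_pos: [0.4579, 0.1538, 0.0722]
tcp_rot: [[-0.907, -0.422, 0.001], [-0.422, 0.907, 0.0], [-0.001, -0.0, -1.0]]
contact_force: [0.3, 0.3, -0.2]
gripper_width: 0.497
finger_force: 19.4
.4574,.154,.0637,115 -> [0.0004 0.0004 0.0085] turn -0.0 dist mm 8
t 12.47 tcp [0.4579 0.1538 0.0722] yaw 114.96 tilt 0.05 w 0.497 ff 19.4 F [ 0.3  0.3 -0.2] q6 -1.93
```

```bash
python3 -m pendant '0 0 0.004 0 0 0 0.35; 0 0 0.006 0 0 0 0.35; 0 0 0.008 0 0 0 0.35; 0 0 0.009 0 0 0 0.35; 0 0 0.009 0 0 0 0.35'
```

```text
time_s: 13.1
ee_pos: [0.4579, 0.1544, 0.0644]
tcp_rot: [[-0.906, -0.422, 0.002], [-0.422, 0.906, 0.001], [-0.002, -0.0, -1.0]]
contact_force: [-6.0, 1.7, 18.8]
gripper_width: 0.493
finger_force: 20.0
```

```bash
python3 -m pendant '0 0 -0.0015 0 0 0 0.35; 0 0 -0.0015 0 0 0 0.6; 0 0 -0.0015 0 0 0 0.8; 0 0 -0.002 0 0 0 0.85; 0 0 -0.03 0 0 0 1; 0 0 -0.07 0 0 0 1; 0 0 -0.11 0 0 0 1; 0 0 -0.13 0 0 0 1; 0 0 -0.13 0 0 0 1' 25
python3 go.py .5395,.1933,.19,115 .5395,.1933,.079,115
```

```text
time_s: 14.22
ee_pos: [0.4579, 0.154, 0.1936]
tcp_rot: [[-0.907, -0.422, 0.003], [-0.422, 0.907, 0.0], [-0.002, -0.001, -1.0]]
contact_force: [-0.3, 0.2, -1.4]
gripper_width: 1.001
finger_force: 0.0
.5395,.1933,.19,115 -> [-0.0905  0.0012  0.0038] turn -0.0 dist mm 91
.5395,.1933,.079,115 -> [-0.0903  0.0013  0.1148] turn -0.0 dist mm 146
t 14.22 tcp [0.4579 0.154  0.1936] yaw 114.97 tilt 0.15 w 1.001 ff 0.0 F [-0.3  0.2 -1.4] q6 -1.93
```

Sugar: grip TCP height is 8+90−19 = 79 mm.

```bash
python3 -m pendant '-0.03 0 0 0 0 0 1; -0.07 0.001 0 0 0 0 1; -0.0905 0.0012 0 0 0 0 1; -0.0905 0.0012 0.003 0 0 0 1; -0.0905 0.0012 0.04 0 0 0 1; -0.0905 0.0012 0.055 0 0 0 1; -0.0905 0.0012 0.055 0 0 0 1'
python3 go.py .5395,.1933,.079,115
python3 - <<'E'
from h import *
c=cam("side"); save(c,"s3.png",(130,120,390,315),3)
E
```

```text
time_s: 15.1
ee_pos: [0.5381, 0.193, 0.1369]
tcp_rot: [[-0.907, -0.422, -0.002], [-0.422, 0.907, -0.0], [0.002, 0.001, -1.0]]
contact_force: [-0.1, 0.4, -0.3]
gripper_width: 1.002
finger_force: 0.0
.5395,.1933,.079,115 -> [-0.0015 -0.0003  0.0579] turn -0.0 dist mm 58
t 15.1 tcp [0.5381 0.193  0.1369] yaw 114.96 tilt 0.13 w 1.002 ff 0.0 F [-0.1  0.4 -0.3] q6 -1.87
```

View pics/s3.png

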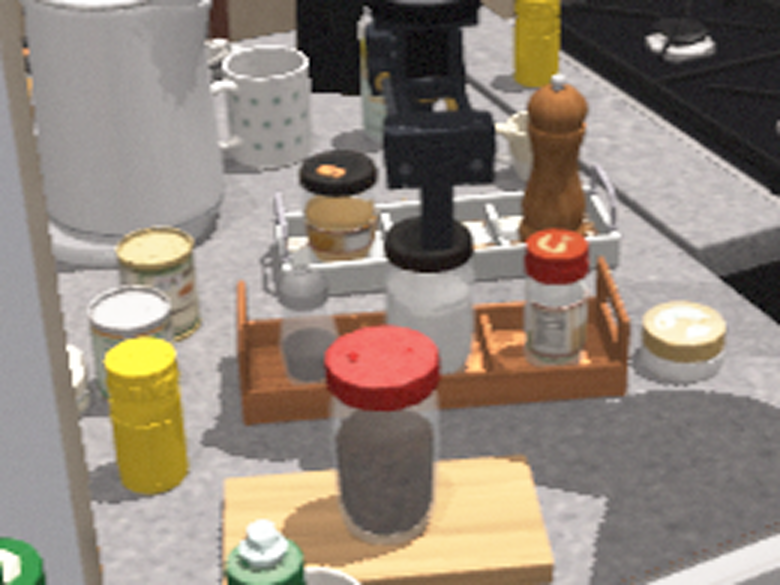

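The spice jar stands in the near caddy compartment at (556,300), and the finger at (437,215) is over the sugar lid at (429,243).

```bash
python3 -m pendant '-0.0015 0 0.015 0 0 0 1; -0.0015 0 0.035 0 0 0 1; -0.0015 0 0.05 0 0 0 1; -0.0015 0 0.058 0 0 0 1; -0.0015 0 0.058 0 0 0 1; -0.0015 0 0.058 0 0 0 0.75; -0.0015 0 0.058 0 0 0 0.6; -0.0015 0 0.058 0 0 0 0.6; -0.0015 0 0.058 0 0 0 0.6; -0.0015 0 0.058 0 0 0 0.6' 25
python3 go.py .584,.0213,.24,117.5
```

```text
time_s: 16.4
ee_pos: [0.5405, 0.1941, 0.0801]
tcp_rot: [[-0.907, -0.422, 0.001], [-0.422, 0.907, 0.0], [-0.001, 0.0, -1.0]]
contact_force: [-1.1, 2.0, 3.9]
gripper_width: 0.706
finger_force: 25.0
.584,.0213,.24,117.5 -> [ 0.0334 -0.175  -0.1599] turn -2.5 dist mm 239
t 16.4 tcp [0.5405 0.1941 0.0801] yaw 114.97 tilt 0.04 w 0.706 ff 25.0 F [-1.1  2.   3.9] q6 -1.87
```

```bash
python3 -m pendant '0 0 -0.01 0 0 0 0.6; 0 0 -0.03 0 0 0 0.6; 0 0 -0.065 0 0 0 0.6; 0 0 -0.1 0 0 0 0.6; 0 -0.005 -0.135 0 0 0 0.6; 0.005 -0.025 -0.155 0 0 0 0.6; 0.012 -0.06 -0.16 0 0 -1 0.6; 0.02 -0.1 -0.16 0 0 -2 0.6; 0.026 -0.137 -0.16 0 0 -2.5 0.6; 0.031 -0.163 -0.16 0 0 -2.5 0.6; 0.0334 -0.175 -0.16 0 0 -2.5 0.6; 0.0334 -0.175 -0.16 0 0 -2.5 0.6'
python3 -m pendant '0 0 0.02 0 0 0 0.6; 0 0 0.055 0 0 0 0.6; 0 0 0.09 0 0 0 0.6; 0 0 0.12 0 0 0 0.6; 0 0 0.14 0 0 0 0.6; 0 0 0.15 0 0 0 0.6; 0 0 0.153 0 0 0 0.6; 0 0 0.153 0 0 0 0.6'
python3 go.py .584,.0213,.0801,117.5
```

```text
time_s: 17.9
ee_pos: [0.5837, 0.021, 0.2395]
tcp_rot: [[-0.888, -0.461, -0.001], [-0.461, 0.888, 0.0], [0.001, 0.001, -1.0]]
contact_force: [0.2, 0.8, -4.3]
gripper_width: 0.705
finger_force: 24.5
time_s: 18.9
ee_pos: [0.5842, 0.0214, 0.0874]
tcp_rot: [[-0.887, -0.461, 0.001], [-0.461, 0.887, -0.0], [-0.001, -0.001, -1.0]]
contact_force: [-0.5, 0.2, -4.6]
gripper_width: 0.707
finger_force: 24.5
.584,.0213,.0801,117.5 -> [0.0002 0.     0.0073] turn -0.0 dist mm 7
t 18.9 tcp [0.5842 0.0214 0.0874] yaw 117.48 tilt 0.05 w 0.707 ff 24.5 F [-0.5  0.2 -4.6] q6 -2.21
```

```bash
python3 -m pendant '0 0 0.003 0 0 0 0.6; 0 0 0.005 0 0 0 0.6; 0 0 0.007 0 0 0 0.6; 0 0 0.0073 0 0 0 0.6; 0 0 0.0073 0 0 0 0.6'
```

```text
time_s: 19.52
ee_pos: [0.5841, 0.0212, 0.0801]
tcp_rot: [[-0.887, -0.461, 0.001], [-0.461, 0.887, -0.0], [-0.001, -0.0, -1.0]]
contact_force: [-3.0, 1.9, 5.2]
gripper_width: 0.706
finger_force: 25.1
```

```bash
python3 -m pendant '0 0 0 0 0 0 0.8; 0 0 0 0 0 0 1; 0 0 0 0 0 0 1; 0 0 -0.02 0 0 0 1; 0 0 -0.06 0 0 0 1; 0 0 -0.1 0 0 0 1; 0 0 -0.13 0 0 0 1; 0 0 -0.13 0 0 0 1' 20
python3 go.py .5012,-.019,.2,117.5
```

```text
time_s: 20.52
ee_pos: [0.5847, 0.021, 0.2113]
tcp_rot: [[-0.887, -0.461, 0.004], [-0.461, 0.887, -0.001], [-0.003, -0.003, -1.0]]
contact_force: [-0.8, 0.4, -1.0]
gripper_width: 1.002
finger_force: 0.0
.5012,-.019,.2,117.5 -> [0.0926 0.003  0.011 ] turn -0.0 dist mm 93
t 20.52 tcp [0.5847 0.021  0.2113] yaw 117.47 tilt 0.24 w 1.002 ff 0.0 F [-0.8  0.4 -1. ] q6 -2.21
```

```bash
python3 -m pendant '0.03 0.001 0 0 0 0 1; 0.07 0.002 0 0 0 0 1; 0.0926 0.003 0 0 0 0 1; 0.0926 0.003 0.01 0 0 0 1; 0.0926 0.003 0.03 0 0 0 1; 0.0926 0.003 0.035 0 0 0 1; 0.0926 0.003 0.035 0 0 0 1'
python3 go.py .5012,-.019,.111,117.5
python3 - <<'E'
from h import *
c=cam("side"); save(c,"s4.png",(130,100,390,295),3)
E
```

```text
time_s: 21.4
ee_pos: [0.5006, -0.0186, 0.1738]
tcp_rot: [[-0.887, -0.462, -0.001], [-0.462, 0.887, 0.0], [0.001, 0.001, -1.0]]
contact_force: [0.7, -0.5, -1.0]
gripper_width: 1.0
finger_force: 0.0
.5012,-.019,.111,117.5 -> [-0.0004 -0.0007  0.0628] turn -0.0 dist mm 63
t 21.4 tcp [ 0.5006 -0.0186  0.1738] yaw 117.49 tilt 0.07 w 1.0 ff 0.0 F [ 0.7 -0.5 -1. ] q6 -2.32
```

View pics/s4.png

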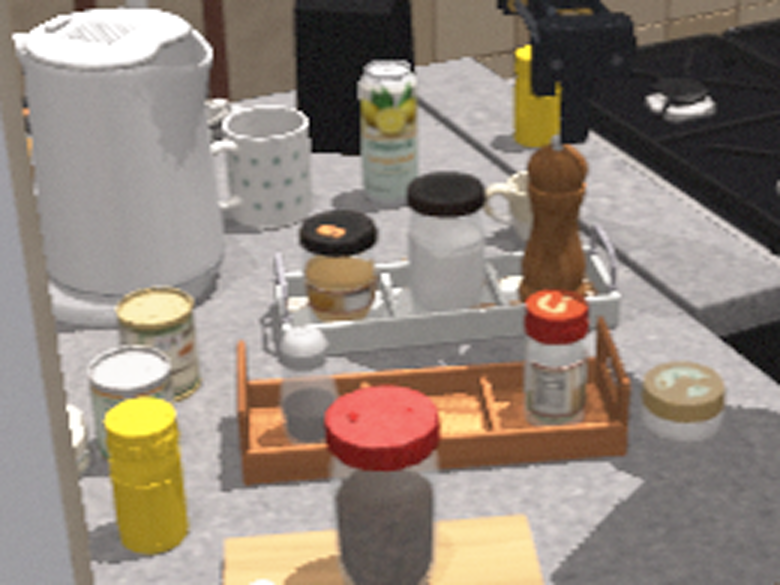

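```bash
python3 - <<'E'
from h import *
c=cam("side"); t=cam("top")
print("nut expected",p(c,[.5012,-.019,.156]),"seen ~(315.7,147.7)", "near by row ±5mm",p(c,[.5056,-.0167,.156]))
o=readout.get_obs();R=np.array(o["tcp_rot"]);print("finger tip exp",p(c,np.array(o["ee_pos"])+R@[0,.053,0]),"seen (321.7,147)")
E
```

```text
nut expected [[314.84974291 146.7179619 ]] seen ~(315.7,147.7) near by row ±5mm [[312.83344228 146.86714334]]
finger tip exp [[320.37714451 148.39171281]] seen (321.7,147)
```

Sugar now stands in the middle of the tray at (446,240). The nut and finger tip both match their projections within 1 px, so I'll grip the mill.

```bash
python3 -m pendant '-0.0005 -0.0007 0.015 0 0 0 1; -0.0005 -0.0007 0.035 0 0 0 1; -0.0005 -0.0007 0.05 0 0 0 1; -0.0005 -0.0007 0.062 0 0 0 1; -0.0005 -0.0007 0.063 0 0 0 1; -0.0005 -0.0007 0.063 0 0 0 0.65; -0.0005 -0.0007 0.063 0 0 0 0.45; -0.0005 -0.0007 0.063 0 0 0 0.4; -0.0005 -0.0007 0.063 0 0 0 0.4; -0.0005 -0.0007 0.063 0 0 0 0.4; -0.0005 -0.0007 0.063 0 0 0 0.4' 20
python3 go.py .5391,.1919,.26,115
```

```text
time_s: 22.92
ee_pos: [0.5012, -0.0193, 0.1116]
tcp_rot: [[-0.887, -0.461, 0.0], [-0.461, 0.887, -0.0], [-0.0, -0.0, -1.0]]
contact_force: [0.1, -0.7, 1.2]
gripper_width: 0.537
finger_force: 19.6
.5391,.1919,.26,115 -> [-0.1311  0.1699 -0.1484] turn 2.5 dist mm 261
t 22.93 tcp [ 0.5012 -0.0193  0.1116] yaw 117.47 tilt 0.02 w 0.537 ff 19.6 F [ 0.1 -0.7  1.2] q6 -2.32
```

```bash
python3 -m pendant '0 0 -0.005 0 0 0 0.4; 0 0 -0.02 0 0 0 0.4; 0 0 -0.045 0 0 0 0.4; 0 0 -0.075 0 0 0 0.4; 0 0 -0.105 0 0 0 0.4; 0 0 -0.13 0 0 0 0.4; 0 0.005 -0.145 0 0 0 0.4; -0.015 0.02 -0.148 0 0 0 0.4; -0.035 0.045 -0.148 0 0 0 0.4; -0.06 0.078 -0.148 0 0 1 0.4; -0.085 0.11 -0.148 0 0 2 0.4; -0.105 0.136 -0.148 0 0 2.5 0.4'
python3 go.py .5391,.1919,.26,115 .5391,.1919,.118,115
```

```text
time_s: 24.42
ee_pos: [0.5312, 0.1516, 0.2594]
tcp_rot: [[-0.906, -0.422, -0.001], [-0.422, 0.906, 0.0], [0.001, 0.0, -1.0]]
contact_force: [-0.2, -0.1, -1.5]
gripper_width: 0.54
finger_force: 19.7
.5391,.1919,.26,115 -> [-0.0242  0.0332 -0.0006] turn -0.0 dist mm 41
.5391,.1919,.118,115 -> [-0.0243  0.0332  0.1414] turn -0.0 dist mm 147
t 24.43 tcp [0.5312 0.1516 0.2594] yaw 114.99 tilt 0.04 w 0.54 ff 19.7 F [-0.2 -0.1 -1.5] q6 -1.94
```

```bash
python3 -m pendant '-0.015 0.02 0 0 0 0 0.4; -0.022 0.03 0 0 0 0 0.4; -0.0242 0.0332 0 0 0 0 0.4; -0.0242 0.0332 0.015 0 0 0 0.4; -0.0242 0.0332 0.04 0 0 0 0.4; -0.0242 0.0332 0.07 0 0 0 0.4; -0.0242 0.0332 0.1 0 0 0 0.4; -0.0242 0.0332 0.122 0 0 0 0.4; -0.0242 0.0332 0.135 0 0 0 0.4; -0.0242 0.0332 0.141 0 0 0 0.4; -0.0242 0.0332 0.142 0 0 0 0.4; -0.0242 0.0332 0.142 0 0 0 0.4'
python3 go.py .5391,.1919,.1116,115
python3 - <<'E'
from h import *
c=cam("side"); save(c,"s5.png",(130,100,390,295),3)
E
```

```text
time_s: 25.92
ee_pos: [0.5398, 0.1901, 0.118]
tcp_rot: [[-0.907, -0.422, 0.001], [-0.422, 0.907, 0.0], [-0.001, -0.0, -1.0]]
contact_force: [-0.2, 0.1, -1.6]
gripper_width: 0.538
finger_force: 19.7
.5391,.1919,.1116,115 -> [-0.0001  0.0019  0.0064] turn -0.0 dist mm 7
t 25.93 tcp [0.5398 0.1901 0.118 ] yaw 114.97 tilt 0.06 w 0.538 ff 19.7 F [-0.2  0.1 -1.6] q6 -1.87
```

View pics/s5.png

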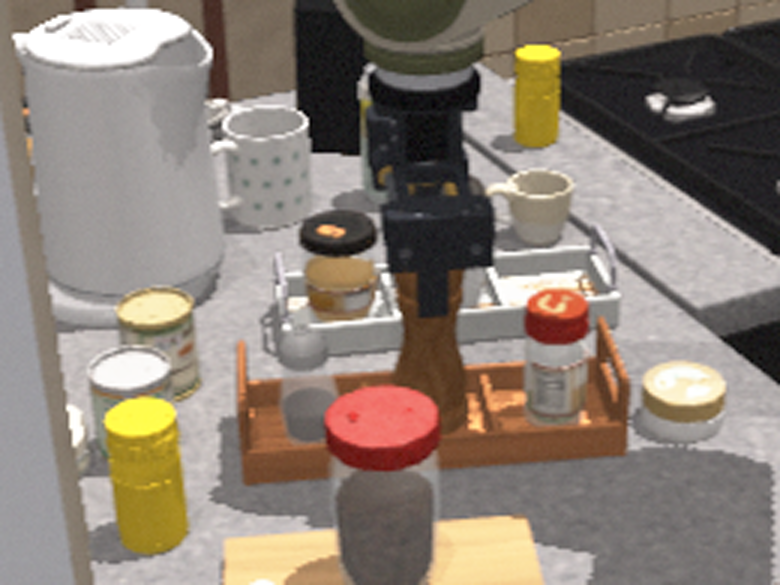

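The mill is in the middle caddy compartment, foot at (430,415), and close to upright. Lower it.

```bash
python3 -m pendant '0 0.0015 0.002 0 0 0 0.4; 0 0.0015 0.004 0 0 0 0.4; 0 0.0015 0.0055 0 0 0 0.4; 0 0.0015 0.0065 0 0 0 0.4; 0 0.0015 0.007 0 0 0 0.4; 0 0.0015 0.007 0 0 0 0.4'
```

```text
time_s: 26.72
ee_pos: [0.5394, 0.1917, 0.1116]
tcp_rot: [[-0.906, -0.422, 0.002], [-0.422, 0.906, 0.0], [-0.002, -0.0, -1.0]]
contact_force: [-2.2, 1.0, 6.7]
gripper_width: 0.54
finger_force: 19.6
```

Contact. Open slowly, retreat, and go for the coffee on the board.

```bash
python3 -m pendant '0 0 0 0 0 0 0.6; 0 0 0 0 0 0 0.7; 0 0 0 0 0 0 0.85; 0 0 0 0 0 0 1; 0 0 -0.01 0 0 0 1; 0 0 -0.04 0 0 0 1; 0 0 -0.08 0 0 0 1; 0 0 -0.11 0 0 0 1; 0 0 -0.11 0 0 0 1' 25
python3 go.py .5089,.3773,.22,115 .5089,.3773,.16,115
```

```text
time_s: 27.85
ee_pos: [0.5397, 0.1916, 0.223]
tcp_rot: [[-0.906, -0.422, 0.005], [-0.422, 0.906, 0.001], [-0.005, -0.001, -1.0]]
contact_force: [0.0, 0.3, -0.0]
gripper_width: 1.002
finger_force: 0.0
.5089,.3773,.22,115 -> [-0.0505  0.1813  0.0029] turn -0.0 dist mm 188
.5089,.3773,.16,115 -> [-0.0502  0.1814  0.0629] turn -0.0 dist mm 198
t 27.85 tcp [0.5397 0.1916 0.223 ] yaw 114.98 tilt 0.28 w 1.002 ff 0.0 F [ 0.   0.3 -0. ] q6 -1.87
```

```bash
python3 -m pendant '-0.01 0.03 0 0 0 0 1; -0.022 0.08 0 0 0 0 1; -0.036 0.13 0 0 0 0 1; -0.046 0.165 0 0 0 0 1; -0.0505 0.1813 0 0 0 0 1; -0.0505 0.1813 0.003 0 0 0 1; -0.0505 0.1813 0.03 0 0 0 1; -0.0505 0.1813 0.06 0 0 0 1; -0.0505 0.1813 0.06 0 0 0 1'
python3 go.py .5089,.3773,.101,115
```

```text
time_s: 28.98
ee_pos: [0.5077, 0.3753, 0.1583]
tcp_rot: [[-0.907, -0.421, -0.004], [-0.421, 0.907, -0.002], [0.005, -0.0, -1.0]]
contact_force: [-0.7, 0.3, 0.5]
gripper_width: 1.004
finger_force: 0.0
.5089,.3773,.101,115 -> [-0.0022  0.0014  0.0573] turn -0.1 dist mm 57
t 28.98 tcp [0.5077 0.3753 0.1583] yaw 114.88 tilt 0.27 w 1.004 ff 0.0 F [-0.7  0.3  0.5] q6 -1.55
```

```bash
python3 -m pendant '-0.0015 0.0014 0.01 0 0 0 1; -0.0015 0.0014 0.03 0 0 0 1; -0.0015 0.0014 0.045 0 0 0 1; -0.0015 0.0014 0.056 0 0 0 1; -0.0015 0.0014 0.0575 0 0 0 1; -0.0015 0.0014 0.0575 0 0 0 0.75; -0.0015 0.0014 0.0575 0 0 0 0.6; -0.0015 0.0014 0.0575 0 0 0 0.6; -0.0015 0.0014 0.0575 0 0 0 0.6; -0.0015 0.0014 0.0575 0 0 0 0.6' 25
python3 go.py .5045,-.0209,.25,117.5
```

```text
time_s: 30.22
ee_pos: [0.5091, 0.3792, 0.1034]
tcp_rot: [[-0.907, -0.422, 0.001], [-0.422, 0.907, 0.0], [-0.001, -0.0, -1.0]]
contact_force: [-1.3, 0.3, 4.4]
gripper_width: 0.729
finger_force: 24.0
.5045,-.0209,.25,117.5 -> [ 0.1729 -0.3607 -0.1467] turn -2.5 dist mm 426
t 30.23 tcp [0.5091 0.3792 0.1034] yaw 114.97 tilt 0.05 w 0.729 ff 24.0 F [-1.3  0.3  4.4] q6 -1.55
```

```bash
python3 -m pendant '0 0 -0.005 0 0 0 0.6; 0 0 -0.02 0 0 0 0.6; 0 0 -0.05 0 0 0 0.6; 0 0 -0.085 0 0 0 0.6; 0 0 -0.12 0 0 0 0.6; 0 0 -0.15 0 0 0 0.6; 0.005 -0.01 -0.163 0 0 0 0.6; 0.015 -0.031 -0.165 0 0 0 0.6; 0.03 -0.063 -0.165 0 0 0 0.6; 0.048 -0.1 -0.165 0 0 0 0.6; 0.067 -0.14 -0.165 0 0 0 0.6; 0.086 -0.18 -0.165 0 0 0 0.6'
python3 -m pendant '0.019 -0.04 0 0 0 0 0.6; 0.038 -0.08 0 0 0 -1 0.6; 0.055 -0.115 0 0 0 -2 0.6; 0.07 -0.146 0 0 0 -2.5 0.6; 0.081 -0.17 0 0 0 -2.5 0.6; 0.0869 -0.1807 0 0 0 -2.5 0.6; 0.0869 -0.1807 0 0 0 -2.5 0.6'
python3 go.py .5045,-.0209,.0954,117.5
```

```text
time_s: 31.72
ee_pos: [0.5062, 0.1776, 0.2674]
tcp_rot: [[-0.907, -0.422, -0.001], [-0.422, 0.907, -0.0], [0.001, 0.0, -1.0]]
contact_force: [1.5, -0.7, -2.7]
gripper_width: 0.731
finger_force: 24.1
time_s: 32.6
ee_pos: [0.504, -0.0211, 0.2677]
tcp_rot: [[-0.888, -0.46, -0.001], [-0.46, 0.888, 0.0], [0.0, 0.001, -1.0]]
contact_force: [0.4, 0.3, -3.1]
gripper_width: 0.732
finger_force: 24.1
.5045,-.0209,.0954,117.5 -> [-6.000e-04 -1.000e-04  1.723e-01] turn -0.1 dist mm 172
t 32.6 tcp [ 0.504  -0.0211  0.2677] yaw 117.41 tilt 0.04 w 0.732 ff 24.1 F [ 0.4  0.3 -3.1] q6 -2.32
```

```bash
python3 -m pendant '0 0 0.02 0 0 0 0.6; 0 0 0.05 0 0 0 0.6; 0 0 0.085 0 0 0 0.6; 0 0 0.115 0 0 0 0.6; 0 0 0.14 0 0 0 0.6; 0 0 0.155 0 0 0 0.6; 0 0 0.163 0 0 0 0.6; 0 0 0.164 0 0 0 0.6; 0 0 0.164 0 0 0 0.6'
python3 go.py .5045,-.0209,.0954,117.5
python3 - <<'E'
from h import *
c=cam("side"); save(c,"s6.png",(130,100,390,295),3)
E
```

```text
time_s: 33.72
ee_pos: [0.5048, -0.0209, 0.1046]
tcp_rot: [[-0.887, -0.461, 0.001], [-0.461, 0.887, -0.0], [-0.001, -0.001, -1.0]]
contact_force: [0.3, 0.4, -3.5]
gripper_width: 0.731
finger_force: 24.1
.5045,-.0209,.0954,117.5 -> [0.0002 0.0002 0.0092] turn -0.0 dist mm 9
t 33.73 tcp [ 0.5048 -0.0209  0.1046] yaw 117.47 tilt 0.07 w 0.731 ff 24.1 F [ 0.3  0.4 -3.5] q6 -2.32
```

View pics/s6.png

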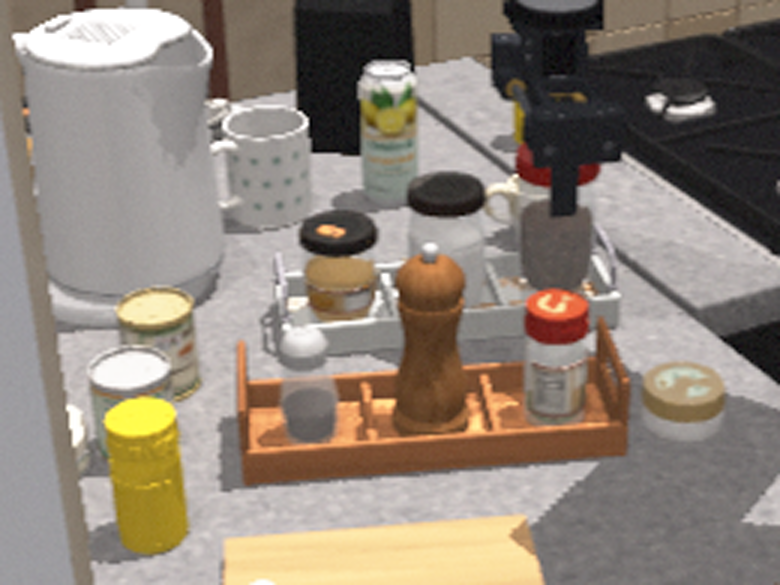

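The mill stands upright in the middle of the caddy at (430,350), and the coffee is just above the near tray compartment at (557,240). Set it down.

```bash
python3 -m pendant '0 0 0.003 0 0 0 0.6; 0 0 0.005 0 0 0 0.6; 0 0 0.007 0 0 0 0.6; 0 0 0.008 0 0 0 0.6; 0 0 0.0092 0 0 0 0.6; 0 0 0.0092 0 0 0 0.6'
```

```text
time_s: 34.52
ee_pos: [0.5047, -0.0209, 0.0954]
tcp_rot: [[-0.887, -0.461, 0.001], [-0.461, 0.887, -0.0], [-0.001, -0.0, -1.0]]
contact_force: [-1.4, 0.8, 4.6]
gripper_width: 0.731
finger_force: 24.0
```

```bash
python3 -m pendant '0 0 0 0 0 0 0.8; 0 0 0 0 0 0 1; 0 0 0 0 0 0 1; 0 0 -0.02 0 0 0 1; 0 0 -0.06 0 0 0 1; 0 0 -0.1 0 0 0 1; 0 0 -0.13 0 0 0 1; 0 0 -0.15 0 0 0 1; 0.03 0 -0.15 0 0 0 1; 0.07 0 -0.15 0 0 0 1; 0.11 0 -0.15 0 0 0 1; 0.11 0 -0.15 0 0 0 1'
python3 go.py
python3 - <<'E'
from h import *
c=cam("side"); save(c,"s7.png",(190,100,350,235),5)
c=cam("top"); save(c,"t7.png",(110,125,330,285),3.6)
E
```

```text
time_s: 36.02
ee_pos: [0.4057, -0.0723, 0.245]
tcp_rot: [[-0.888, -0.459, 0.001], [-0.459, 0.888, -0.0], [-0.0, -0.001, -1.0]]
contact_force: [-0.5, 0.0, 0.4]
gripper_width: 0.996
finger_force: 0.0
t 36.02 tcp [ 0.4057 -0.0723  0.245 ] yaw 117.34 tilt 0.04 w 0.996 ff 0.0 F [-0.5  0.   0.4] q6 -2.51
```

View pics/s7.png

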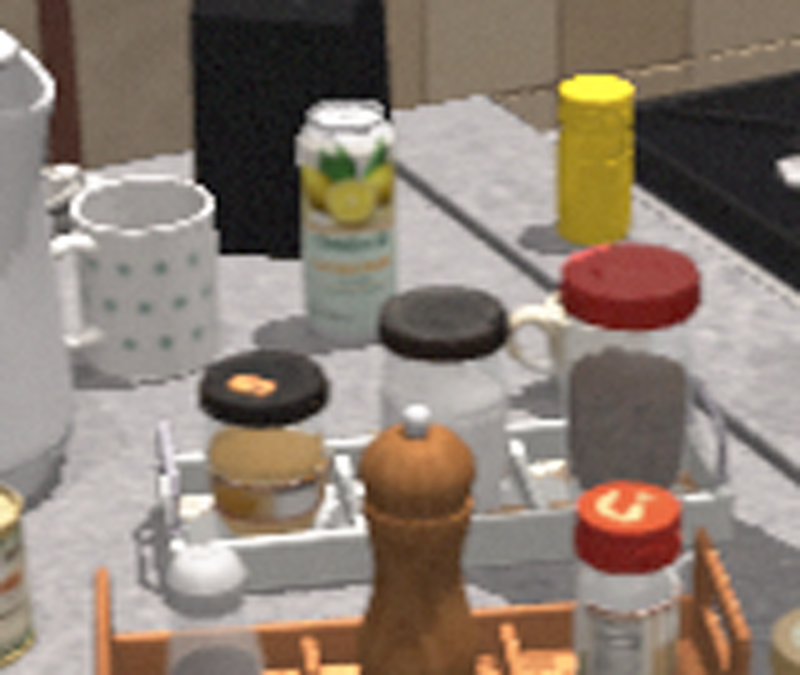

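View pics/t7.png

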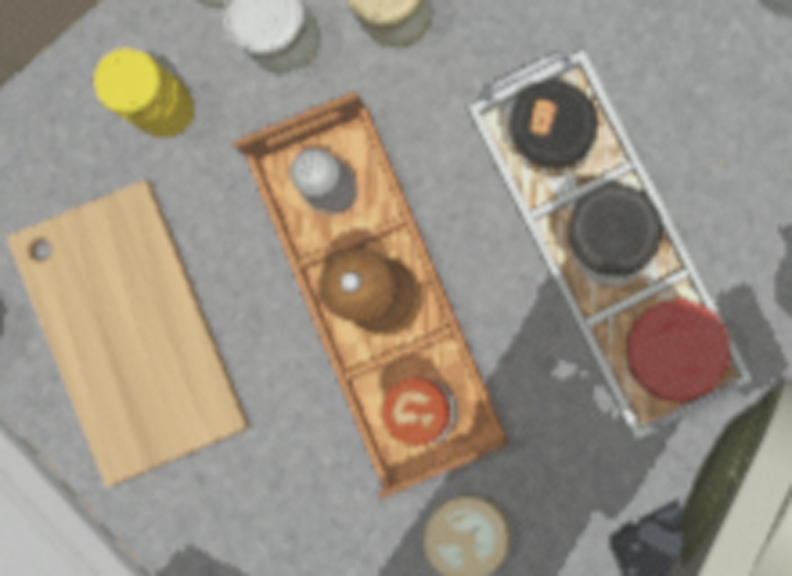

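All six stand upright and centred: salt (316,172), mill (358,285) and spice (416,410) in the caddy, and spread (553,122), sugar (615,228) and coffee (680,350) in the tray. The robot is clear of everything.

```bash
python3 -c "
from bench import ticket
print(ticket.close_job())"
```

```text
the job is handed in; nothing more can be done
None
```

I handed the job in at about 36 s: the final pictures show the mill, salt and spice upright in the hob caddy and the coffee, sugar and spread in the breakfast tray, with the arm clear; no verdict came back.

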